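Sound a pen barrel and read the gauge tip at the loupe

TASK

Check that the pen barrel in the vise is clear to its full depth: take the collared sounding gauge from the walnut rest, slide it into the barrel until its collar stops against the mouth, then draw it right out again without shoving the barrel out of its set. Finish by holding the gauge still in the gripper, level and crosswise to the loupe's lens, with its tip at the loupe's focus over the white tile, for the mender to read; do not put it down or let go. Do not knock the loupe or disturb the other things on the counter.

Things in the scene. Friction and masses are not known exactly. Their poses are not given: they have to be found in the camera images.
- gauge: sounding gauge, a rod 158 mm long lying level in the rest: brass handle 11 mm in diameter, 90 mm long; brass collar 18 mm in diameter, 6 mm thick; then a bare steel stem 4.5 mm in diameter with a 6.5 mm ball tip, 62 mm from collar face to tip end; 60 to 105 g. Origin on the axis at mid-handle; x axis along the rod to the tip
- gauge_tip (a point): end of the gauge's ball tip, on the axis, 113 mm from the gauge's origin; axes as the gauge
- gauge_collar (a point): centre of the collar's stop face (the face towards the tip), 51 mm from the gauge's origin; axes as the gauge
- rest: fixed walnut rest for the gauge, foot 145 x 50 x 12 mm, two notched uprights 10 mm thick: under the handle 36 mm behind the origin, under the stem 78 mm ahead. Gauge axis 45 mm above the counter; uprights end 5 to 8 mm above it; the gauge lifts straight up. Origin on the counter under the gauge's middle (within 5 mm); x axis towards the tip
- vise: fixed swivel vise, iron foot 96 mm across, 140 mm high at most, holding a red hard rubber pen barrel (16 mm outside, bore 11 mm, 69 mm deep) mouth up, 11 to 24 degrees from level. Jaws begin 30 mm behind the mouth, rise 12 mm above the bore axis. The stiff swivel gives only to about 4 N m. Origin on the counter under the swivel; x axis level, from mouth inwards
- barrel_mouth (a point): centre of the barrel's open mouth (its rim face), 45 mm from the swivel, which is 110 mm above the counter; x axis along the bore, pointing INTO the barrel (inwards and down)
- loupe: fixed reading loupe: iron foot 125 x 90 x 10 mm, brass column, upright brass-rimmed round lens 75 mm across, its centre 130 mm above the counter. A white tile, 50 x 60 mm, lies on the foot on the reading side (-x). Origin on the counter under the lens centre; lens axis level along x; y runs level across the lens
- loupe_focus (a point): point where a thing is in focus: on the lens axis, 60 mm in front of the lens over the middle of the tile, 130 mm above the counter; axes as the loupe
- section: bystander: red ripple hard rubber pen section standing on end, 13 mm wide, 26 mm tall; origin at its underside
- band: bystander: silver barrel band, a ring 18 mm across, 10 mm tall; origin at its underside
- micrometer: bystander: steel micrometer lying flat, about 125 by 45 mm, 16 mm high; origin at its underside
- scribe: bystander: steel scribe lying flat, 8 mm thick, 127 mm long: a plain pointed tool WITHOUT a collar, not the gauge; origin at its underside
- shellac: bystander: amber shellac stick lying flat, 110 x 11 x 9 mm; origin at its underside
- cap: bystander: black pen cap lying flat, 62 mm long, 17 mm thick; origin at its underside
- dish: bystander: small brass dish, 68 mm wide, 20 mm high; origin at its underside
- jar: bystander: small lidded jar, 44 mm wide, 52 mm high; origin at its underside
There are look-alikes about, which are no part of the job. What is shaped like the loupe but blue, green or purple is not meant.

How it is judged (in metres and radians):
On the way, in this order (a step that is already met when the one before it is completed fails the run):
1. the gauge is in the barrel with its collar stopped against the mouth: touching, stop face within 2 mm of the mouth along the bore, gauge in line with the bore within 9 degrees (x of gauge_collar in the frame of barrel_mouth above -0.002 m and distance between gauge_collar and barrel_mouth below 0.006 m and angle between the x axis of gauge and the x axis of barrel_mouth, either way round below 0.157 rad and contact force between gauge and vise above 0.3 N), for 0.05 s.
2. the gauge is drawn right out: its tip is more than 15 mm outside the mouth (x of gauge_tip in the frame of barrel_mouth below -0.015 m), for 0.1 s.
At the end, for the whole second after the job is handed in: the gripper holds the gauge still in the air, touching nothing else (under 20 mm/s, 0.2 rad/s), tip within 15 mm of the loupe's focus, rod level within 6 degrees and crosswise to the lens axis within 25 degrees (tip to either side); barrel mouth within 6 mm of its start (distance between gauge_tip and loupe_focus below 0.015 m and angle between gauge's own x axis and vertical between 1.4658 and 1.6758 rad and angle between the x axis of gauge and the y axis of loupe, either way round below 0.436 rad and linear speed of gauge below 0.02 m/s and angular speed of gauge below 0.2 rad/s and contact force between the fingers and gauge above 1 N and contact force between gauge and loupe below 0.2 N and contact force between gauge and vise below 0.2 N and height (world z) of gauge above 0.1 m and distance of barrel_mouth from where it was at the start of the episode below 0.006 m); the arm keeps its last pose, push and grip.
It fails at once if the barrel is shoved out of its set: its mouth moves more than 6 mm (distance of barrel_mouth from where it was at the start of the episode above 0.006 m).
It fails at once if the loupe is knocked with more than 4 N (contact force between any of gauge, the arm, the fingers and loupe above 4 N).
It fails at once if another thing on the counter is moved more than 25 mm (distance of any of section, band, micrometer, scribe, shellac, cap, dish, jar from where it was at the start of the episode above 0.025 m).
It also fails if it takes over 51 s, if anything falls off the work surface, if the arm or the gripper's body presses on something with over 40 N, if the wrist force passes 120 N, or if a joint passes its speed limit or range.

ROBOT

A 6-joint arm with a two-finger parallel gripper is mounted at the origin on the work surface. World frame = base frame: x ahead of the robot, y to its left, z up, the work surface at z = 0. Lengths are in mm, angles in degrees, forces in N, time in s.
With the tool pointing down it reaches from about 400 to 925 mm from the base axis. Payload 12.5 kg.
Tool frame: the origin (TCP) lies between the finger pads; the fingertips stand 14 mm ahead of it and the grasp point (between the pads) lies 5 mm behind it; z points along the fingers, y is the line along which they close (so a half turn about z gives the same grasp; the last joint's range is limited). The gripper opens to 95 mm and grips with 3 to 60 N. Pads are 20 mm wide; open, the fingers measure 119 mm over their backs; the gripper's body (75 mm by 180 mm) begins 59 mm behind the grasp point.
Start: joints at [69.007, 28.126, 89.318, -0, 62.55, -6.05], TCP at [161.14, 603.887, 228.661] pointing down, gripper open.
Joint ranges: [-177.58, 177.58], [-47.91, 125.51], [2.72, 160], [-65.01, 245.01], [3.68, 167.84], [-153.87, 153.87]. Speed limits (degrees/s): [127.2, 127.2, 159.86, 180, 180, 180].

INTERFACE

Orientations are given as [roll, pitch, yaw] about the fixed x, y, z axes, in that order (R = Rz(yaw) Ry(pitch) Rx(roll)).
In Python, from cell import ctrl gives the robot as it stands.
- The arm moves only by the tool send_rows, never from a script. Its argument "increments" is a list of rows, each an object with "turn": the turn, a rotation vector about the world's x, y, z scaled (see below), a list of three; "slide": the shift along the world's x, y, z scaled (see below), a list of three; "gripper": the opening, from 0 (shut) to 1 (fully open). In form: [{"turn": [rx, ry, rz], "slide": [x, y, z], "gripper": gripper}, ...]. A call has 1 to 10 rows; each row shifts and turns the commanded pose from where the row before left it; what a row does not reach is not made up. The controller multiplies each number of a shift by 200 mm and each number of a turn by 60 degrees. A row lasts 1/12 s, in which the tool goes at most 41.7 mm and 7.16 degrees, less where a joint would pass 70% of its speed; a pose out of reach is approached as far as the arm can. A call with a number of a shift or a turn outside -1 to 1 is refused whole. A call with a gripper value outside its range is refused whole. The fingers move at their own pace and stop on an object; "force" is the grip in N (left out, the last holds). Time passes only in rows, so rows that do not move let the fingers close. It gives the time, the measured TCP pose, the force, the opening and the grip force at its end, in the units of the state.
- ctrl.read_state(): the state, without advancing time (a new reading comes with each control period).
- ctrl.read_camera(name): name is "scene" or "top"; returns a dict with "img" (420x560x3 uint8, red, green, blue), "range_z" (420x560 float32, mm along the optical axis (not along the pixel's ray), 0 where there is no reading), "K" (3x3 intrinsics, pixels), "position" and "orientation" of the camera in the world. Camera axes: x right, y up, looking along -z (the intrinsics and any distortion apply to the point x, -y, -z); pixel columns grow to the right and rows downward; lengths in mm; the calibration is good to about 2 mm. A picture is of the moment at which its call begins.
- ctrl.sign_off(): hands the job in; it is judged then, once.
The state is a dict: "time": time; "joint_positions": joint angles; "joint_velocities": joint speeds; "effort": joint torques, N m; "ee_pos": TCP position; "tool_rot": TCP orientation; "ft_force": force on the tool from outside, world axes, zero at the start; "torque": the same for the moment, N m; "grip_width": finger opening in mm; "grasp_force": force on a finger pad.
Only numpy, scipy, OpenCV 4.12 (cv2) and the standard library are available. Lean on these libraries where they do the work, as an engineer would, in place of code of your own. Each camera call takes 0.05 s, during which the arm holds its last target. There are 200 camera calls.

## Working session

There is one attempt and no reset: what is moved stays moved. The work goes in short steps, Python scripts to look and compute and a tool call to move; the robot and the scene stay as the last step left them, time stands still between calls to the robot, and variables do not carry over. Pictures are saved under pics/ and viewed, at most 10 in all, crops included, and the job is handed in when it is done.

Besides the shell and the picture viewer there is one more tool, called after "Request:" as name(argument=value, ...), one argument or row to a line, values as JSON. send_rows: Moves the arm, as the interface text tells. Shifts and turns lie within -1 to 1; 1 stands for 200 mm of shift or 60 degrees of turn. Its arguments: {"type":"object","properties":{"increments":{"type":"array"},"force":{"type":"number"}},"required":["increments"]}

```bash
mkdir -p pics; cat > h.py <<'E'
import numpy as np, cv2, pickle
from cell import ctrl
from scipy.spatial.transform import Rotation as R
def grab(n):
    d=ctrl.read_camera(n); pickle.dump(d,open(n+'.pkl','wb')); return d
def load(n): return pickle.load(open(n+'.pkl','rb'))
E
python3 - <<'E'
from h import *
for n in('scene','top'):
    d=grab(n); cv2.imwrite(f'pics/{n}1.png',d['img'][:,:,::-1]); print(n,d['K'],d['position'],d['orientation'],[k for k in d])
print(ctrl.read_state())
E
```

```text
scene [[462.19303099   0.         285.84439395]
 [  0.         462.19303099 214.53299159]
 [  0.           0.           1.        ]] [1121.62302649  192.38360516 1090.60781755] [ 32.75057113   0.31192284 110.26013303] ['img', 'range_z', 'K', 'position', 'orientation']
top [[468.35384822   0.         280.13261481]
 [  0.         468.35384822 208.88148468]
 [  0.           0.           1.        ]] [ 288.69342657  -45.05967389 1280.06309566] [ 11.73621061   0.25947945 -88.31175611] ['img', 'range_z', 'K', 'position', 'orientation']
{'time': 0.1, 'joint_positions': array([ 6.90071337e+01,  2.81606794e+01,  8.93481175e+01, -1.28726852e-03,
        6.25510694e+01, -6.05296506e+00]), 'joint_velocities': array([ 0.07116658, -0.09821393, -0.13871021, -0.01190524, -0.00678795,
        0.00611545]), 'effort': array([ 2.45889307e-03, -6.13623476e+01, -2.58607292e+01,  6.93795062e-02,
        4.70136374e-02, -7.81880749e-05]), 'ee_pos': array([161.05835367, 603.66207517, 228.11142165]), 'tool_rot': array([-1.79940347e+02, -5.17740529e-03,  1.65060690e+02]), 'ft_force': array([-0.08671201, -0.0139727 , -0.11441291]), 'torque': array([0.03944893, 0.0265305 , 0.00859034]), 'grasp_force': 0.0, 'grip_width': 94.99203296000564}
```

View pics/scene1.png

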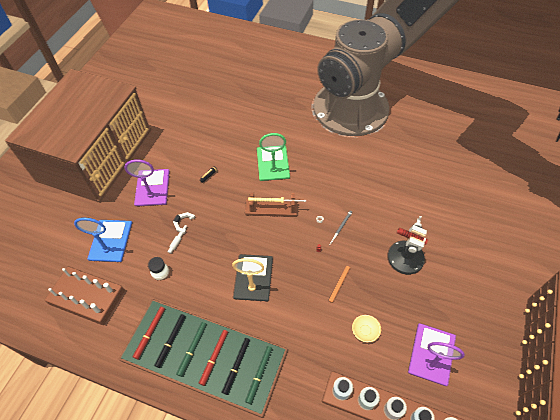

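View pics/top1.png

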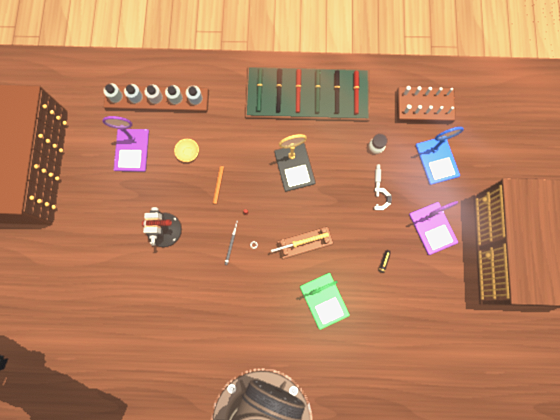

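The scene view shows the gauge in its rest at about (275,203), the vise with the red barrel at (410,245) and the black-footed brass loupe at (252,275). The top view shows them at (303,243), (160,228) and (295,165). Next I'll take closer crops and positions.

```bash
cat >> h.py <<'E'
def cam(d):
    return R.from_euler('xyz',d['orientation'],degrees=True).as_matrix(), np.array(d['position'])
def rays(d,uv):
    uv=np.atleast_2d(np.asarray(uv,float)); K=d['K']; M,p=cam(d)
    c=np.c_[(uv[:,0]-K[0,2])/K[0,0],-(uv[:,1]-K[1,2])/K[1,1],-np.ones(len(uv))]
    return p,c@M.T
def onplane(d,uv,z):
    p,r=rays(d,uv); return p+r*((z-p[2])/r[:,2])[:,None]
def cloud(d):
    h,w=d['range_z'].shape; v,u=np.mgrid[:h,:w]
    p,r=rays(d,np.c_[u.ravel(),v.ravel()]); P=p+r*d['range_z'].reshape(-1,1); return P.reshape(h,w,3)
def tri(d1,uv1,d2,uv2):
    p,r=rays(d1,uv1);q,s=rays(d2,uv2);r=r[0];s=s[0]
    a=np.linalg.lstsq(np.c_[r,-s],q-p,rcond=None)[0];A=p+a[0]*r;B=q+a[1]*s
    return (A+B)/2,np.linalg.norm(A-B)
E
python3 - <<'E'
from h import *
b={'scene':[(242,185),(220,240),(375,205)],'top':[(266,217),(262,125),(130,192)]}
rows=[]
for n in b:
    d=load(n); rows.append(np.hstack([cv2.resize(d['img'][y:y+75,x:x+66],(264,300),interpolation=cv2.INTER_CUBIC) for x,y in b[n]]))
    P=cloud(d)
    for uv in [(400,150),(200,300)] : print(n,uv,P[uv[1],uv[0]].round(1))
cv2.imwrite('pics/m1.png',np.vstack(rows)[:,:,::-1])
E
```

```text
scene (400, 150) [120.2 192.1  -3.7]
scene (200, 300) [ 7.785e+02 -1.704e+02 -7.000e-01]
top (400, 150) [ 7.364e+02 -3.695e+02 -6.000e-01]
top (200, 300) [298.4 176.1   1.1]
```

View pics/m1.png

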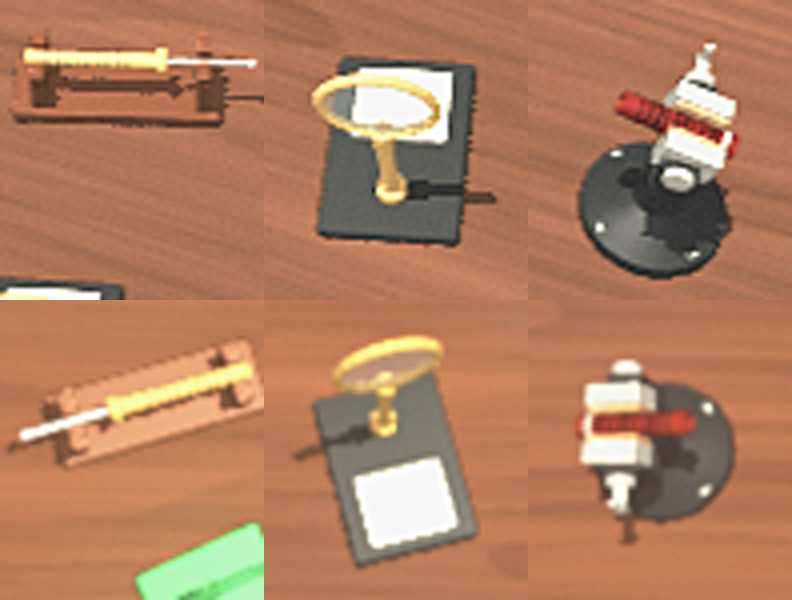

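The montage shows the gauge with its handle at the right in the top view, and the collar at scene (283,199) and top (293,244). The tip is at scene (306,201) and top (271,251). The barrel mouth is at scene (398,231) and top (170,222). The loupe's tile is at top (297,176). Next I'll measure these.

```bash
python3 - <<'E'
from h import *
s,t=load('scene'),load('top')
for n,a,b in [('hend',(248.2,199.3),(329,234.7)),('collar',(283.5,199.7),(293.5,244)),('tip',(306.2,200.8),(271.3,251.3)),
  ('mouth',(398,230.7),(170.7,222.5)),('back',(427,241.5),(143.5,223))]:
    print(n,*[x.round(1) for x in tri(s,a,t,b)], onplane(s,a,45)[0].round(1),onplane(t,b,45)[0].round(1))
def mask(d,box,f):
    m=np.zeros(d['img'].shape[:2],bool);x,y,w,h=box;m[y:y+h,x:x+w]=1
    hsv=cv2.cvtColor(d['img'],cv2.COLOR_RGB2HSV).astype(int); return m&f(hsv[...,0],hsv[...,1],hsv[...,2])
brass=lambda h,s_,v:(h>17)&(h<32)&(s_>90)&(v>140)
red=lambda h,s_,v:((h<5)|(h>174))&(s_>170)&(v>60)
white=lambda h,s_,v:(s_<40)&(v>200)
for n,d in (('s',s),('t',t)):
    P=cloud(d)
    for nm,f,bx in [('gauge',brass,{'s':(242,185,66,30),'t':(266,217,68,50)}[n]),('barrel',red,{'s':(375,205,66,75),'t':(130,192,66,75)}[n]),
       ('rim',brass,{'s':(225,250,50,45),'t':(270,128,40,25)}[n]),('tile',white,{'s':(230,250,40,35),'t':(280,158,35,35)}[n])]:
        m=mask(d,bx,f); v,u=np.nonzero(m); c=np.c_[u,v].astype(float); mu=c.mean(0); U,S,Vt=np.linalg.svd(c-mu,full_matrices=False)
        q=(c-mu)@Vt[0]; Q=P[m]
        print(n,nm,len(c),'mean',mu.round(1),'ends',(mu+q.min()*Vt[0]).round(1),(mu+q.max()*Vt[0]).round(1),'cloudmean',Q.mean(0).round(1),'med',np.median(Q,0).round(1),'z',np.percentile(Q[:,2],[2,98]).round(1))
        if nm=='rim':
            top=Q[Q[:,2]>95]; 
            if len(top)>5:
                print('  rim pts',len(top),top.mean(0).round(1),'mid',((top.min(0)+top.max(0))/2).round(1),top.min(0).round(),top.max(0).round()); print('  normal',np.linalg.svd(top-top.mean(0))[2][2].round(3))
        if nm=='tile':
            pl=onplane(d,c,11); r=cv2.minAreaRect(pl[:,:2].astype(np.float32)); print('  tile rect',r, cv2.boxPoints(r).round(1).tolist())
E
```

```text
hend [ 478.9 -163.2   40.4] 2.6 [ 481.4 -160.3   45. ] [ 478.6 -164.    45. ]
collar [450.5 -69.2  46.4] 1.8 [449.4 -68.7  45. ] [450.9 -70.1  45. ]
tip [429.9 -10.7  42. ] 2.4 [431.5  -8.9  45. ] [429.8 -11.9  45. ]
mouth [486.8 243.4 117.6] 2.3 [438.9 248.4  45. ] [499.4 260.2  45. ]
back [485.4 316.3 106. ] 3.9 [445.2 326.   45. ] [495.9 333.   45. ]
s gauge 47 mean [267.1 199.8] ends [248.  199.4] [283.  200.1] cloudmean [ 465.  -110.7   45. ] med [ 466.2 -104.4   47.9] z [ 3.4 52.3]
s barrel 63 mean [410.9 234.6] ends [398.2 229.5] [426.5 240.8] cloudmean [487.1 276.2 118.7] med [486.6 276.2 119.1] z [106.7 127.6]
s rim 149 mean [248.8 270.4] ends [234.  260.1] [261. 279.] cloudmean [714.2 -54.4 125.3] med [709.5 -56.9 112.3] z [ 13.1 166. ]
  rim pts 117 [715.8 -53.4 147.6] mid [909.3  49.5 592.9] [697. -93.  95.] [1122.  192. 1091.]
  normal [-0.876 -0.231  0.424]
s tile 275 mean [254.4 265. ] ends [241.9 264.7] [266.  265.3] cloudmean [677.6 -57.8  83.3] med [702.7 -55.9 117.9] z [  8.8 164.1]
  tile rect ((647.9537353515625, -77.40328216552734), (48.97482681274414, 63.205821
[... 383 characters left out ...]
 cloudmean [480.1 256.7 154.6] med [485.2 252.5 123.5] z [110.7 498.2]
t rim 145 mean [292.4 141.2] ends [305.1 136.1] [280.4 145.9] cloudmean [706.6 -59.2 130.5] med [705.5 -58.9 141.7] z [ 47.8 167.8]
  rim pts 136 [706.1 -59.2 135.5] mid [705.6 -59.3 131.8] [694. -91.  95.] [717. -28. 168.]
  normal [-0.957 -0.289  0.034]
t tile 402 mean [296.9 175.3] ends [307.9 172.9] [286.  177.7] cloudmean [647.2 -75.3  19.8] med [648.9 -75.7  13.7] z [ 7.9 19.2]
  tile rect ((649.8672485351562, -75.67848205566406), (52.113243103027344, 62.45549392700195), 16.074066162109375) [[616.2000122070312, -52.900001525878906], [633.5, -112.9000015258789], [683.5999755859375, -98.5], [666.2999877929688, -38.5]]
```

```bash
python3 - <<'E'
from h import *
s,t=load('scene'),load('top')
o=np.array([466.3,-118.]);ex=np.array([-.307,.952]);ey=np.array([.952,.307])
for n,d in (('s',s),('t',t)):
    P=cloud(d); hsv=cv2.cvtColor(d['img'],cv2.COLOR_RGB2HSV).astype(int)
    # everything tall near the gauge, in gauge frame
    q=(P[...,:2]-o); a=q@ex;b=q@ey; z=P[...,2]
    m=(abs(a)<160)&(abs(b)<140)&(z>70)&(z<200); m&=(hsv[...,0]>40)&(hsv[...,0]<85)&(hsv[...,1]>60)
    if m.any(): print(n,'tall green: a',a[m].min(),a[m].max(),'b',b[m].min(),b[m].max(),'z',z[m].max())
    h,S,v=hsv[...,0],hsv[...,1],hsv[...,2]
    m=((h<6)|(h>172))&(S>150)&(v>50)&(abs(P[...,0]-487)<25)&(P[...,1]>225)&(P[...,1]<340)&(z>80)&(z<140)
    Q=P[m]; Q=Q[Q[:,1].argsort()]
    print(n,len(Q)); 
    y=Q[:,1]
    for lo in range(235,330,10):
        k=(y>=lo)&(y<lo+10)
        if k.any(): print(lo,k.sum(),Q[k].mean(0).round(1),'zmax',Q[k,2].max().round(1),'x',Q[k,0].min().round(1),Q[k,0].max().round(1))
    vv,uu=np.nonzero(m); print('ymin pts',Q[:4].round(1).tolist())
    print('slope deg',np.degrees(np.arctan(np.polyfit(Q[:,1],Q[:,2],1)[0])),'xslope',np.degrees(np.arctan(np.polyfit(Q[:,1],Q[:,0],1)[0])))
E
```

```text
s tall green: a -19.723691161062117 51.238537319395725 b -139.81706742061186 -122.10518349656718 z 170.83218596012705
s 125
235 7 [488.2 243.6 120.6] zmax 126.3 x 483.7 494.3
245 26 [489.1 250.  123.7] zmax 127.8 x 477.2 495.9
255 23 [488.8 259.6 121.8] zmax 126.7 x 481.3 494.3
265 19 [488.5 270.1 120.3] zmax 125.6 x 479.3 493.9
275 12 [486.4 279.8 119.6] zmax 122.8 x 482.1 490.0
285 14 [485.4 290.  116.3] zmax 119.5 x 480.9 490.1
295 13 [484.5 300.2 114. ] zmax 117.1 x 480.0 488.4
305 6 [486.7 311.3 110.9] zmax 115.7 x 482.7 491.5
315 5 [486.1 315.9 108.4] zmax 111.4 x 481.2 490.9
ymin pts [[484.3, 241.8, 116.3], [486.6, 242.5, 115.5], [493.3, 242.8, 121.4], [483.8, 244.1, 116.7]]
slope deg -10.531326716059828 xslope -3.6014180600536205
t tall green: a -15.973124699111182 51.76890654716819 b -138.4162826997539 -124.01451382577056 z 170.26628286163827
t 105
235 9 [486.6 243.8 121.9] zmax 127.7 x 481.9 491.5
245 21 [486.1 250.4 124.9] zmax 130.2 x 479.8 492.1
255 17 [485.9 260.3 123.6] zmax 126.9 x 481.4 491.9
265 14 [485.5 270.  121.4] zmax 127.5 x 480.7 489.5
275 13 [486.  280.  118.7] zmax 125.5 x 482.2 489.5
285 13 [486.3 290.  116.5] zmax 120.7 x 481.9 489.7
295 15 [485.8 299.6 113.8] zmax 118.6 x 481.8 490.4
315 3 [484.8 316.7 110.9] zmax 115.4 x 482.7 487.6
ymin pts [[488.4, 241.7, 117.1], [481.9, 241.9, 124.7], [488.1, 243.9, 118.2], [485.8, 244.0, 117.0]]
slope deg -11.164883447266089 xslope -0.4220493765095447
```

Request:
send_rows(
  increments=[
    {"turn": [0,0,-0.0953],"slide": [0.15,-0.175,0],"gripper": 0.7},
    {"turn": [0,0,-0.0953],"slide": [0.15,-0.175,0],"gripper": 0.7},
    {"turn": [0,0,-0.0953],"slide": [0.15,-0.175,0],"gripper": 0.7},
    {"turn": [0,0,-0.0953],"slide": [0.15,-0.175,0],"gripper": 0.7},
    {"turn": [0,0,-0.0953],"slide": [0.15,-0.175,0],"gripper": 0.7},
    {"turn": [0,0,-0.0953],"slide": [0.15,-0.175,0],"gripper": 0.7},
    {"turn": [0,0,-0.0953],"slide": [0.15,-0.175,0],"gripper": 0.7},
    {"turn": [0,0,-0.0953],"slide": [0.15,-0.175,0],"gripper": 0.7},
    {"turn": [0,0,-0.0953],"slide": [0.15,-0.175,0],"gripper": 0.7},
    {"turn": [0,0,-0.0953],"slide": [0.15,-0.175,0],"gripper": 0.7},
  ],
  force=40,
)

```text
time: 0.93
ee_pos: [433.2, 285.7, 228.6]
tool_rot: [-180.0, 0.0, 107.6]
ft_force: [0.3, 0.9, 0.5]
grip_width: 66.2
grasp_force: 0.0
```

Request:
send_rows(
  increments=[
    {"turn": [0,0,0],"slide": [0.0025,-0.186,0],"gripper": 0.7},
    {"turn": [0,0,0],"slide": [0.0025,-0.186,0],"gripper": 0.7},
    {"turn": [0,0,0],"slide": [0.0025,-0.186,0],"gripper": 0.7},
    {"turn": [0,0,0],"slide": [0.0025,-0.186,0],"gripper": 0.7},
    {"turn": [0,0,0],"slide": [0.0025,-0.186,0],"gripper": 0.7},
    {"turn": [0,0,0],"slide": [0.0025,-0.186,0],"gripper": 0.7},
    {"turn": [0,0,0],"slide": [0.0025,-0.186,0],"gripper": 0.7},
    {"turn": [0,0,0],"slide": [0.0025,-0.186,0],"gripper": 0.7},
    {"turn": [0,0,0],"slide": [0.0025,-0.186,0],"gripper": 0.7},
    {"turn": [0,0,0],"slide": [0,0,0],"gripper": 0.7},
  ],
)

```text
time: 1.77
ee_pos: [436.9, -52.1, 228.6]
tool_rot: [180.0, 0.1, 107.6]
ft_force: [0.3, 0.6, -1.3]
grip_width: 66.6
grasp_force: 0.0
```

Request:
send_rows(
  increments=[
    {"turn": [0,0,0],"slide": [0.049,-0.11,0],"gripper": 0.7},
    {"turn": [0,0,0],"slide": [0.049,-0.11,0],"gripper": 0.7},
    {"turn": [0,0,0],"slide": [0.049,-0.11,0],"gripper": 0.7},
    {"turn": [0,0,0],"slide": [0,0,-0.15],"gripper": 0.7},
    {"turn": [0,0,0],"slide": [0,0,-0.15],"gripper": 0.7},
    {"turn": [0,0,0],"slide": [0,0,-0.15],"gripper": 0.7},
    {"turn": [0,0,0],"slide": [0,0,-0.15],"gripper": 0.7},
    {"turn": [0,0,0],"slide": [0,0,0],"gripper": 0.7},
    {"turn": [0,0,0],"slide": [0,0,0],"gripper": 0.7},
  ],
)

```text
time: 2.52
ee_pos: [465.8, -113.0, 108.1]
tool_rot: [-179.9, -0.1, 107.9]
ft_force: [0.5, -0.0, 0.4]
grip_width: 66.6
grasp_force: 0.0
```

```bash
python3 - <<'E'
from h import *
st=ctrl.read_state(); print(st['ee_pos'],st['tool_rot'],st['joint_positions'].round(0))
a=grab('scene')['img'][150:250,210:343];b=grab('top')['img'][190:290,240:373]
cv2.imwrite('pics/g1.png',np.vstack([cv2.resize(i,(399,300)) for i in(a,b)])[:,:,::-1])
E
```

```text
[ 465.80254989 -112.95958723  108.12823681] [-1.79864472e+02 -1.16988272e-01  1.07877796e+02] [-22.  27. 116.   0.  37. -39.]
```

View pics/g1.png

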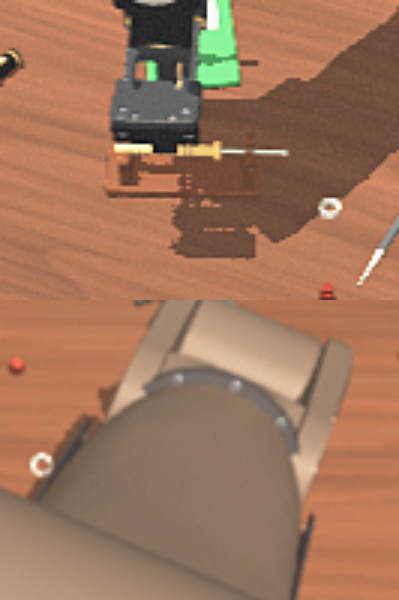

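The top view is blocked by the arm. The scene crop shows the fingers straddling the handle at crop (160,150). Descend and grip.

Request:
send_rows(
  increments=[
    {"turn": [0,0,0],"slide": [-0.005,0,-0.1],"gripper": 0.7},
    {"turn": [0,0,0],"slide": [0,0,-0.1],"gripper": 0.7},
    {"turn": [0,0,0],"slide": [0,0,-0.1],"gripper": 0.7},
    {"turn": [0,0,0],"slide": [0,0,-0.04],"gripper": 0.7},
    {"turn": [0,0,0],"slide": [0,0,0],"gripper": 0.7},
  ],
)

```text
time: 3.03
ee_pos: [465.4, -113.3, 40.7]
tool_rot: [-180.0, -0.0, 107.9]
ft_force: [-0.4, 0.0, -0.8]
grip_width: 66.3
grasp_force: 0.0
```

Request:
send_rows(
  increments=[
    {"turn": [0,0,0],"slide": [0,0,0],"gripper": 0},
    {"turn": [0,0,0],"slide": [0,0,0],"gripper": 0},
    {"turn": [0,0,0],"slide": [0,0,0],"gripper": 0},
    {"turn": [0,0,0],"slide": [0,0,0],"gripper": 0},
    {"turn": [0,0,0],"slide": [0,0,0],"gripper": 0},
    {"turn": [0,0,0],"slide": [0,0,0],"gripper": 0},
    {"turn": [0,0,0],"slide": [0,0,0],"gripper": 0},
    {"turn": [0,0,0],"slide": [0,0,0],"gripper": 0},
    {"turn": [0,0,0],"slide": [0,0,0],"gripper": 0},
    {"turn": [0,0,0],"slide": [0,0,0],"gripper": 0},
  ],
)

```text
time: 3.87
ee_pos: [465.2, -113.3, 40.6]
tool_rot: [180.0, -0.0, 107.9]
ft_force: [0.5, 0.5, -0.1]
grip_width: 10.0
grasp_force: 40.0
```

Request:
send_rows(
  increments=[
    {"turn": [0,0,0],"slide": [0,0,0.05],"gripper": 0},
    {"turn": [0,0,0],"slide": [0,0,0.1],"gripper": 0},
    {"turn": [0,0,0],"slide": [0,0,0.15],"gripper": 0},
    {"turn": [0,0,0],"slide": [0,0,0.15],"gripper": 0},
    {"turn": [0,0,0],"slide": [0,0,0.1],"gripper": 0},
    {"turn": [0,0,0],"slide": [0,0,0.05],"gripper": 0},
    {"turn": [0,0,0],"slide": [0,0,0],"gripper": 0},
  ],
)

```text
time: 4.45
ee_pos: [465.9, -113.5, 163.4]
tool_rot: [179.8, 0.2, 107.9]
ft_force: [0.3, -0.9, -0.8]
grip_width: 10.0
grasp_force: 40.0
```

Request:
send_rows(
  increments=[
    {"turn": [0,0,-0.035],"slide": [0.015,0.06,0],"gripper": 0},
    {"turn": [0,0,-0.035],"slide": [0.015,0.125,0],"gripper": 0},
    {"turn": [0,0,-0.035],"slide": [0.015,0.15,0],"gripper": 0},
    {"turn": [0,0,-0.035],"slide": [0.015,0.15,0],"gripper": 0},
    {"turn": [0,0,-0.035],"slide": [0.015,0.15,0],"gripper": 0},
    {"turn": [0,0,-0.035],"slide": [0.015,0.15,0],"gripper": 0},
    {"turn": [-0.05,0,-0.035],"slide": [0.015,0.125,0],"gripper": 0},
    {"turn": [-0.075,0,-0.035],"slide": [0.015,0.1,0],"gripper": 0},
    {"turn": [-0.075,0,0],"slide": [0,0,0],"gripper": 0},
    {"turn": [0,0,0],"slide": [0,0,0],"gripper": 0},
  ],
)

```text
time: 5.28
ee_pos: [488.7, 90.2, 159.7]
tool_rot: [-179.4, 12.1, 91.4]
ft_force: [0.0, -0.5, -1.0]
grip_width: 10.3
grasp_force: 40.0
```

```bash
python3 - <<'E'
from h import *
st=ctrl.read_state(); print(st['ee_pos'],st['tool_rot'],st['joint_positions'].round(0),st['ft_force'],st['grasp_force'])
a=grab('scene')['img'][190:265,340:440];b=grab('top')['img'][185:260,130:230]
cv2.imwrite('pics/b1.png',np.hstack([cv2.resize(i,(400,300),interpolation=cv2.INTER_CUBIC) for i in(a,b)])[:,:,::-1])
E
```

```text
[488.67742164  90.22856474 159.73776376] [-179.4297903    12.11319618   91.38614725] [  9.  25. 110. -16.  49.  19.] [ 0.01775705 -0.50578073 -1.00702321] 39.99703824520111
```

View pics/b1.png

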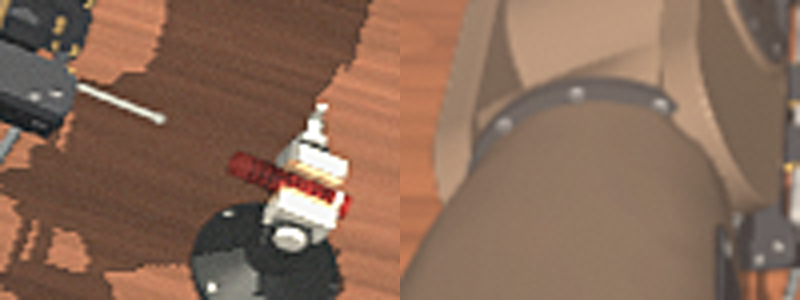

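The scene crop shows the stem free in the air from crop (78,85) to its tip at (162,120), pointing at the barrel mouth at (237,160). The top view is blocked again. I'll compare the stem and barrel with kinematics in the scene view.

```bash
cat >> h.py <<'E'
def proj(d,X):
    M,p=cam(d); c=(np.atleast_2d(X)-p)@M; K=d['K']
    return np.c_[K[0,2]+K[0,0]*c[:,0]/-c[:,2],K[1,2]-K[1,1]*c[:,1]/-c[:,2]]
def rod(st,s=4.6,off=-4.4):
    T=R.from_euler('xyz',st['tool_rot'],degrees=True).as_matrix(); o=st['ee_pos']+off*T[:,2]-s*T[:,0]
    return o,T[:,0]
E
python3 - <<'E'
from h import *
st=ctrl.read_state(); o,d=rod(st); s=load('scene'); im=s['img']; P=cloud(s)
print('o',o.round(1),'d',d.round(3),'tip',(o+113*d).round(1))
print('proj collar,tip',proj(s,[o+51*d,o+70*d,o+90*d,o+113*d]).round(1).tolist())
hsv=cv2.cvtColor(im,cv2.COLOR_RGB2HSV).astype(int)
m=np.zeros(im.shape[:2],bool); m[205:225,358:386]=1
m&=(hsv[...,1]<90)&(hsv[...,2]>110)
v,u=np.nonzero(m); 
w=im[...,2][m].astype(float)  # brightness weights
for c in sorted(set(u)):
    k=u==c; print(c,np.average(v[k],weights=w[k]).round(2),P[v[k],c].mean(0).round(1))
X=np.array([486.5,243,119.4]);dd=np.array([-.02,.978,-.208])
print('proj barrel axis',proj(s,[X,X+20*dd,X+74*dd]).round(1).tolist())
# red barrel columns
m=((hsv[...,0]<6)|(hsv[...,0]>172))&(hsv[...,1]>150)&(hsv[...,2]>50); m[:222]=0;m[:,:390]=0;m[250:]=0;m[:,435:]=0
for c in range(395,432):
    v=np.nonzero(m[:,c])[0]
    if len(v): print(c,v.min(),v.max(),end='; ')
E
```

```text
o [488.7  85.3 165.2] d [-0.022  0.979 -0.204] tip [486.2 195.9 142.1]
proj collar,tip [[356.5, 209.9], [363.8, 212.9], [371.5, 216.0], [380.3, 219.5]]
358 209.0 [552.7 143.8 256. ]
359 211.38 [489.3 142.1 153.9]
360 211.44 [488.1 144.3 153.3]
361 211.56 [488.6 146.7 155.3]
362 212.06 [452.3 146.8 101.1]
363 212.53 [487.8 151.8 152.4]
364 213.01 [452.  152.3  98.8]
365 213.47 [487.5 157.  150.4]
366 213.57 [487.3 159.3 151.2]
367 214.08 [453.5 160.3 100.6]
368 214.52 [487.6 164.6 150.1]
369 215.03 [454.1 165.8  99.6]
370 215.47 [488.8 169.8 150.2]
371 215.57 [486.  172.  147.2]
372 216.09 [452.7 173.7  97.1]
373 216.53 [486.5 177.3 146.2]
374 217.03 [453.1 179.2  95.9]
375 217.46 [486.6 182.5 144.8]
376 217.57 [485.7 184.8 144.7]
377 218.08 [453.8 187.1  96.5]
378 218.8 [455.7 190.3  95.8]
379 219.05 [487.  192.6 144. ]
380 219.1 [454.2 195.   96.7]
381 219.43 [ 3.900e+02  1.983e+02 -2.000e-01]
proj barrel axis [[397.5, 230.2], [405.1, 233.3], [425.6, 241.7]]
397 230 231; 398 229 233; 399 228 233; 400 228 234; 401 229 234; 402 229 235; 403 229 235; 404 230 234; 405 230 236; 406 232 235; 407 231 237; 408 232 237; 409 232 236; 410 233 235; 411 233 235; 412 235 236; 413 234 236; 414 234 236; 415 235 237; 416 235 237; 417 235 238; 418 235 238; 419 236 238; 420 236 239; 421 237 239; 422 237 240; 423 238 238; 425 241 244; 426 239 243; 427 239 241;
```

Request:
send_rows(
  increments=[
    {"turn": [0,0,0],"slide": [0.0008,0.0405,-0.024],"gripper": 0},
    {"turn": [0,0,0],"slide": [0.0008,0.0405,-0.024],"gripper": 0},
    {"turn": [0,0,0],"slide": [0.0008,0.0405,-0.024],"gripper": 0},
    {"turn": [0,0,0],"slide": [0.0008,0.0405,-0.024],"gripper": 0},
    {"turn": [0,0,0],"slide": [0,0,0],"gripper": 0},
    {"turn": [0,0,0],"slide": [0,0,0],"gripper": 0},
  ],
)

```text
time: 5.88
ee_pos: [489.6, 121.0, 141.0]
tool_rot: [-179.5, 11.9, 91.2]
ft_force: [0.1, -0.4, -1.2]
grip_width: 9.9
grasp_force: 40.0
```

```bash
python3 - <<'E'
from h import *
st=ctrl.read_state(); o,d=rod(st); s=grab('scene'); im=s['img']
print('tip',(o+113*d).round(1),'d',d.round(3),st['ft_force'].round(1)); print(proj(s,[o+60*d,o+113*d]).round(1))
cv2.imwrite('pics/b2.png',cv2.resize(im[205:255,360:440],(640,400),interpolation=cv2.INTER_CUBIC)[:,:,::-1])
E
```

```text
tip [487.4 228.  123. ] d [-0.021  0.978 -0.206] [ 0.1 -0.4 -1.2]
[[371.6 219.7]
 [391.7 227.9]]
```

View pics/b2.png

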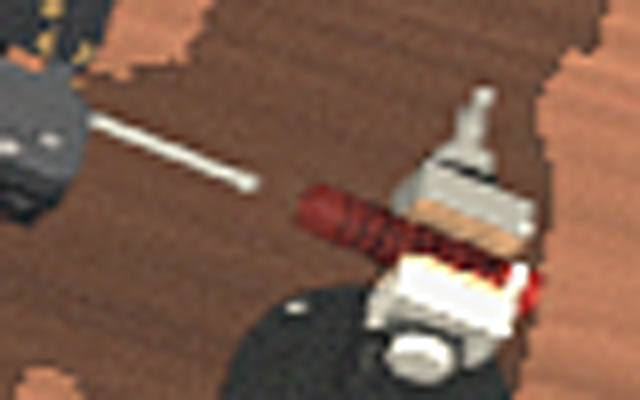

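The crop shows the stem tip at crop (255,184), in line with the barrel mouth at (307,206). Advance slowly while watching force.

Request:
send_rows(
  increments=[
    {"turn": [0,0,0],"slide": [-0.002,0.0245,-0.0052],"gripper": 0},
    {"turn": [0,0,0],"slide": [-0.001,0.0245,-0.0052],"gripper": 0},
    {"turn": [0,0,0],"slide": [-0.001,0.0245,-0.0052],"gripper": 0},
    {"turn": [0,0,0],"slide": [-0.0005,0.0245,-0.0052],"gripper": 0},
    {"turn": [0,0,0],"slide": [-0.0005,0.0245,-0.0052],"gripper": 0},
    {"turn": [0,0,0],"slide": [0,0,0],"gripper": 0},
  ],
)

```text
time: 6.43
ee_pos: [488.7, 146.1, 136.1]
tool_rot: [-179.5, 11.9, 91.2]
ft_force: [0.1, 0.5, -0.8]
grip_width: 10.3
grasp_force: 40.0
```

Request:
send_rows(
  increments=[
    {"turn": [0,0,0],"slide": [-0.0004,0.0196,-0.0042],"gripper": 0},
    {"turn": [0,0,0],"slide": [-0.0004,0.0196,-0.0042],"gripper": 0},
    {"turn": [0,0,0],"slide": [-0.0004,0.0196,-0.0042],"gripper": 0},
    {"turn": [0,0,0],"slide": [-0.0004,0.0196,-0.0042],"gripper": 0},
    {"turn": [0,0,0],"slide": [-0.0004,0.0196,-0.0042],"gripper": 0},
    {"turn": [0,0,0],"slide": [-0.0004,0.0196,-0.0042],"gripper": 0},
    {"turn": [0,0,0],"slide": [-0.0004,0.0196,-0.0042],"gripper": 0},
    {"turn": [0,0,0],"slide": [-0.0004,0.0196,-0.0042],"gripper": 0},
    {"turn": [0,0,0],"slide": [-0.0004,0.0196,-0.0042],"gripper": 0},
    {"turn": [0,0,0],"slide": [0,0,0],"gripper": 0},
  ],
)

```text
time: 7.27
ee_pos: [488.0, 181.1, 128.5]
tool_rot: [-179.5, 11.9, 91.2]
ft_force: [-0.1, 0.9, -1.5]
grip_width: 10.0
grasp_force: 40.0
```

```bash
python3 - <<'E'
from h import *
st=ctrl.read_state(); o,d=rod(st); s=grab('scene'); im=s['img']
print('tip',(o+113*d).round(1),'collar',(o+51*d).round(1),'d',d.round(3),st['ft_force'].round(1),st['torque'].round(2)); print(proj(s,[o+51*d,o+113*d]).round(1))
cv2.imwrite('pics/b3.png',cv2.resize(im[205:255,360:440],(640,400),interpolation=cv2.INTER_CUBIC)[:,:,::-1])
E
```

```text
tip [485.8 288.1 110.5] collar [487.1 227.4 123.2] d [-0.02   0.978 -0.206] [-0.1  0.9 -1.5] [0.09 0.14 0.05]
[[391.5 227.7]
 [415.1 237.3]]
```

View pics/b3.png

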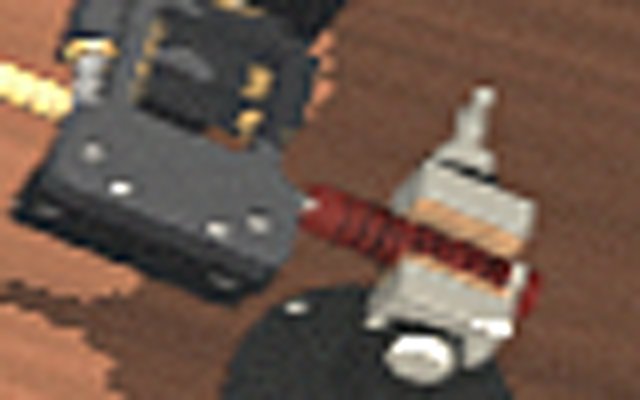

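The crop shows the stem going into the mouth at crop (308,205), with the tip inside and about 15 mm left to the collar.

Request:
send_rows(
  increments=[
    {"turn": [0,0,0],"slide": [-0.0003,0.0147,-0.0031],"gripper": 0},
    {"turn": [0,0,0],"slide": [-0.0003,0.0147,-0.0031],"gripper": 0},
    {"turn": [0,0,0],"slide": [-0.0003,0.0147,-0.0031],"gripper": 0},
    {"turn": [0,0,0],"slide": [-0.0003,0.0147,-0.0031],"gripper": 0},
    {"turn": [0,0,0],"slide": [0,0,0],"gripper": 0},
    {"turn": [0,0,0],"slide": [0,0,0],"gripper": 0},
  ],
)

```text
time: 7.82
ee_pos: [487.8, 192.4, 126.2]
tool_rot: [-179.5, 11.9, 91.2]
ft_force: [0.2, -0.5, -1.4]
grip_width: 9.9
grasp_force: 40.0
```

Request:
send_rows(
  increments=[
    {"turn": [0,0,0],"slide": [0,0.0049,-0.001],"gripper": 0},
    {"turn": [0,0,0],"slide": [0,0.0049,-0.001],"gripper": 0},
    {"turn": [0,0,0],"slide": [0,0,0],"gripper": 0},
  ],
)

```text
time: 8.07
ee_pos: [487.8, 194.3, 125.8]
tool_rot: [-179.5, 11.9, 91.2]
ft_force: [0.0, -0.3, -0.7]
grip_width: 9.8
grasp_force: 40.0
```

Request:
send_rows(
  increments=[
    {"turn": [0,0,0],"slide": [0,0.0049,-0.001],"gripper": 0},
    {"turn": [0,0,0],"slide": [0,0,0],"gripper": 0},
    {"turn": [0,0,0],"slide": [0,0,0],"gripper": 0},
  ],
)

```text
time: 8.32
ee_pos: [487.8, 195.2, 125.6]
tool_rot: [-179.5, 11.9, 91.2]
ft_force: [-0.1, -0.1, -0.9]
grip_width: 10.0
grasp_force: 40.0
```

Request:
send_rows(
  increments=[
    {"turn": [0,0,0],"slide": [0,0.0049,-0.001],"gripper": 0},
    {"turn": [0,0,0],"slide": [0,0,0],"gripper": 0},
    {"turn": [0,0,0],"slide": [0,0,0],"gripper": 0},
  ],
)

```text
time: 8.57
ee_pos: [487.8, 196.2, 125.4]
tool_rot: [-179.5, 11.9, 91.2]
ft_force: [0.8, 0.7, -0.8]
grip_width: 10.1
grasp_force: 40.0
```

Request:
send_rows(
  increments=[
    {"turn": [0,0,0],"slide": [0,0.0049,-0.001],"gripper": 0},
    {"turn": [0,0,0],"slide": [0,0,0],"gripper": 0},
    {"turn": [0,0,0],"slide": [0,0,0],"gripper": 0},
  ],
)

```text
time: 8.82
ee_pos: [487.8, 197.1, 125.2]
tool_rot: [-179.5, 11.9, 91.2]
ft_force: [-0.4, -0.8, -0.6]
grip_width: 9.9
grasp_force: 40.0
```

Request:
send_rows(
  increments=[
    {"turn": [0,0,0],"slide": [0,0.0049,-0.001],"gripper": 0},
    {"turn": [0,0,0],"slide": [0,0,0],"gripper": 0},
    {"turn": [0,0,0],"slide": [0,0,0],"gripper": 0},
  ],
)

```text
time: 9.07
ee_pos: [487.8, 197.3, 125.1]
tool_rot: [-179.5, 12.0, 91.2]
ft_force: [0.4, -7.9, 1.1]
grip_width: 10.2
grasp_force: 40.0
```

Request:
send_rows(
  increments=[
    {"turn": [0,0,0],"slide": [0,0.0025,-0.0005],"gripper": 0},
    {"turn": [0,0,0],"slide": [0,0,0],"gripper": 0},
    {"turn": [0,0,0],"slide": [0,0,0],"gripper": 0},
  ],
)

```text
time: 9.32
ee_pos: [487.7, 197.4, 125.1]
tool_rot: [-179.5, 12.0, 91.2]
ft_force: [0.9, -10.5, 2.6]
grip_width: 10.3
grasp_force: 40.0
```

```bash
python3 - <<'E'
from h import *
st=ctrl.read_state(); o,d=rod(st); s=grab('scene'); im=s['img']
print('collar',(o+51*d).round(1),'d',d.round(3),st['ft_force'].round(1),st['torque'].round(2)); print(proj(s,[o+51*d,o+113*d]).round(1))
cv2.imwrite('pics/b4.png',cv2.resize(im[205:255,360:440],(640,400),interpolation=cv2.INTER_CUBIC)[:,:,::-1])
E
```

```text
collar [486.8 243.7 119.8] d [-0.02   0.978 -0.208] [  0.9 -10.5   2.6] [-1.86 -0.09  0.03]
[[397.8 230.3]
 [421.3 239.9]]
```

View pics/b4.png

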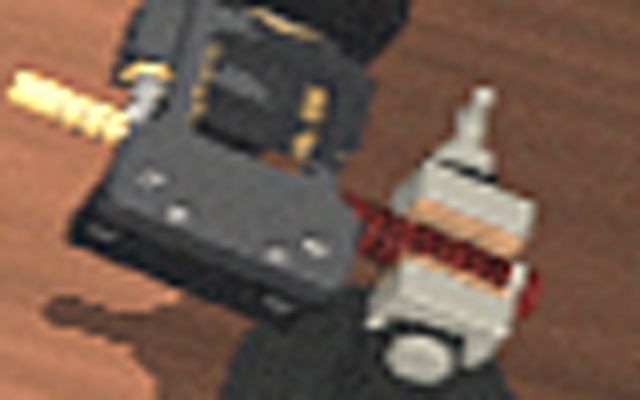

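The crop shows the collar end hidden under the gripper, right at the mouth. The axial force is 10.5 N with a steady pose, so the collar has stopped. Draw out along the bore.

Request:
send_rows(
  increments=[
    {"turn": [0,0,0],"slide": [0.0003,-0.0147,0.0031],"gripper": 0},
    {"turn": [0,0,0],"slide": [0.0009,-0.044,0.0093],"gripper": 0},
    {"turn": [0,0,0],"slide": [0.0009,-0.044,0.0093],"gripper": 0},
    {"turn": [0,0,0],"slide": [0.0009,-0.044,0.0093],"gripper": 0},
    {"turn": [0,0,0],"slide": [0.0009,-0.044,0.0093],"gripper": 0},
    {"turn": [0,0,0],"slide": [0.0009,-0.044,0.0093],"gripper": 0},
    {"turn": [0,0,0],"slide": [0.0009,-0.044,0.0093],"gripper": 0},
    {"turn": [0,0,0],"slide": [0.0009,-0.044,0.0093],"gripper": 0},
    {"turn": [0,0,0],"slide": [0.0009,-0.044,0.0093],"gripper": 0},
    {"turn": [0,0,0],"slide": [0.0009,-0.044,0.0093],"gripper": 0},
  ],
)

```text
time: 10.2
ee_pos: [489.5, 115.5, 142.5]
tool_rot: [-179.5, 11.9, 91.2]
ft_force: [1.3, 0.5, -0.9]
grip_width: 10.1
grasp_force: 40.0
```

Request:
send_rows(
  increments=[
    {"turn": [0,0,0],"slide": [0.0009,-0.044,0.0093],"gripper": 0},
    {"turn": [0,0,0],"slide": [0.0009,-0.044,0.0093],"gripper": 0},
    {"turn": [0,0,0],"slide": [0,0,0],"gripper": 0},
    {"turn": [0,0,0],"slide": [0,0,0],"gripper": 0},
  ],
)

```text
time: 10.53
ee_pos: [489.9, 98.5, 146.1]
tool_rot: [-179.5, 11.9, 91.1]
ft_force: [-0.6, -0.0, -0.6]
grip_width: 10.0
grasp_force: 40.0
```

Request:
send_rows(
  increments=[
    {"turn": [0.05,0,0],"slide": [0,0,0.06],"gripper": 0},
    {"turn": [0.05,0,0],"slide": [0,0,0.12],"gripper": 0},
    {"turn": [0.05,0,0],"slide": [0,0,0.15],"gripper": 0},
    {"turn": [0.05,0,0],"slide": [0,0,0.12],"gripper": 0},
    {"turn": [0,0,0],"slide": [0,0,0],"gripper": 0},
  ],
)

```text
time: 10.95
ee_pos: [491.4, 98.9, 240.1]
tool_rot: [179.9, -0.3, 91.1]
ft_force: [0.9, 0.1, -0.9]
grip_width: 10.2
grasp_force: 40.0
```

Request:
send_rows(
  increments=[
    {"turn": [0,0,0.0257],"slide": [0.05,-0.07,0],"gripper": 0},
    {"turn": [0,0,0.0257],"slide": [0.095,-0.139,0],"gripper": 0},
    {"turn": [0,0,0.0257],"slide": [0.095,-0.139,0],"gripper": 0},
    {"turn": [0,0,0.0257],"slide": [0.095,-0.139,0],"gripper": 0},
    {"turn": [0,0,0.0257],"slide": [0.095,-0.139,0],"gripper": 0},
    {"turn": [0,0,0.0257],"slide": [0.095,-0.139,0],"gripper": 0},
    {"turn": [0,0,0.0257],"slide": [0.095,-0.139,0],"gripper": 0},
    {"turn": [0,0,0.0257],"slide": [0.095,-0.139,0],"gripper": 0},
    {"turn": [0,0,0.0257],"slide": [0.095,-0.139,0],"gripper": 0},
    {"turn": [0,0,0.0257],"slide": [0.095,-0.139,0],"gripper": 0},
  ],
)

```text
time: 11.78
ee_pos: [671.6, -166.2, 234.7]
tool_rot: [-179.7, -0.1, 106.6]
ft_force: [0.2, 1.3, -1.5]
grip_width: 9.9
grasp_force: 40.0
```

Request:
send_rows(
  increments=[
    {"turn": [0,0,0],"slide": [0.045,-0.069,0],"gripper": 0},
    {"turn": [0,0,0],"slide": [0,0,0],"gripper": 0},
    {"turn": [0,0,0],"slide": [0,0,0],"gripper": 0},
  ],
)

```text
time: 12.03
ee_pos: [679.7, -179.1, 234.2]
tool_rot: [-179.6, -0.2, 106.5]
ft_force: [0.6, -0.7, -0.9]
grip_width: 10.3
grasp_force: 40.0
```

```bash
python3 - <<'E'
from h import *
st=ctrl.read_state(); o,d=rod(st); s=grab('scene'); im=s['img']
print('tip',(o+113*d).round(1),'d',d.round(3),st['ee_pos'].round(1),st['tool_rot'].round(1)); print(proj(s,[o,o+51*d,o+113*d,[649,-76,130]]).round(1))
cv2.imwrite('pics/l1.png',cv2.resize(im[180:310,140:313],(692,520),interpolation=cv2.INTER_CUBIC)[:,:,::-1])
E
```

```text
tip [649.  -75.2 238.9] d [-0.284  0.959  0.003] [ 679.7 -179.1  234.2] [-179.6   -0.2  106.5]
[[196.5 216.6]
 [219.6 217.7]
 [247.9 219.2]
 [251.  243.5]]
```

View pics/l1.png

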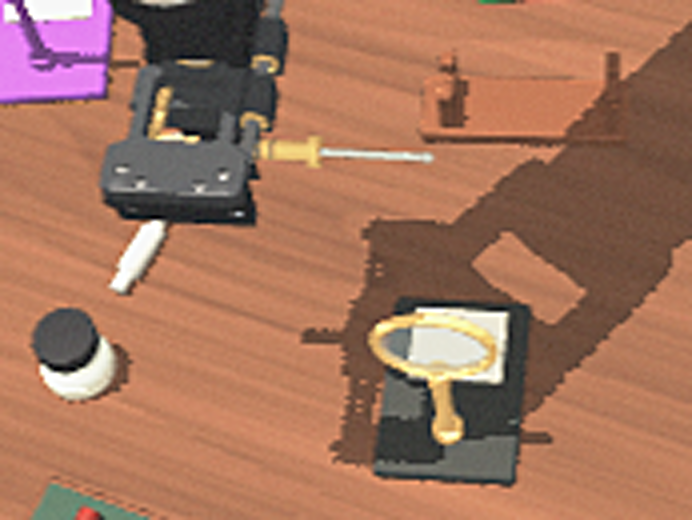

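The crop shows the gauge level at crop (430,157), which matches kinematics, with the lens at (435,346). The gripper sits well to the side of the lens. Lower it straight down to the focus.

Request:
send_rows(
  increments=[
    {"turn": [0,0,0],"slide": [0,-0.004,-0.1],"gripper": 0},
    {"turn": [0,0,0],"slide": [0,0,-0.1],"gripper": 0},
    {"turn": [0,0,0],"slide": [0,0,-0.1],"gripper": 0},
    {"turn": [0,0,0],"slide": [0,0,-0.1],"gripper": 0},
    {"turn": [0,0,0],"slide": [0,0,-0.1],"gripper": 0},
    {"turn": [0,0,0],"slide": [0,0,-0.045],"gripper": 0},
    {"turn": [0,0,0],"slide": [0,0,0],"gripper": 0},
    {"turn": [0,0,0],"slide": [0,0,0],"gripper": 0},
    {"turn": [0,0,0],"slide": [0,0,0],"gripper": 0},
  ],
)

```text
time: 12.83
ee_pos: [680.4, -179.6, 128.4]
tool_rot: [-179.8, -0.0, 106.6]
ft_force: [0.9, 0.1, -0.7]
grip_width: 9.8
grasp_force: 40.0
```

```bash
python3 - <<'E'
from h import *
st=ctrl.read_state(); o,d=rod(st); s=grab('scene'); im=s['img']; P=cloud(s)
print('tip',(o+113*d).round(1),'d',d.round(3),st['ee_pos'].round(1),st['joint_velocities'].round(2),st['ft_force'].round(1)); print(proj(s,[o+51*d,o+113*d,[706,-59,130],[649,-76,130]]).round(1))
cv2.imwrite('pics/l2.png',cv2.resize(im[205:295,190:310],(720,540),interpolation=cv2.INTER_CUBIC)[:,:,::-1])
E
```

```text
tip [649.4 -75.7 132.9] d [-0.285  0.958  0.001] [ 680.4 -179.6  128.4] [-0.15 -0.33 -0.16  0.02 -0.08 -0.06] [ 0.9  0.1 -0.7]
[[225.  241.7]
 [250.9 243.1]
 [248.3 266. ]
 [251.  243.5]]
```

View pics/l2.png

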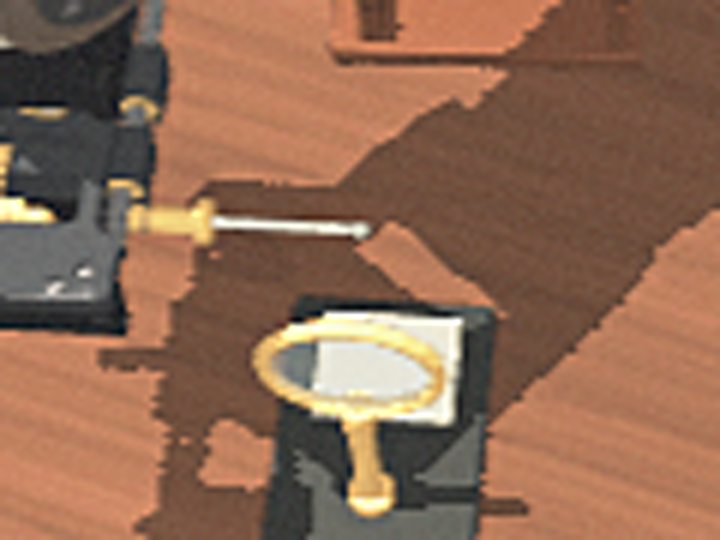

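The crop shows the level gauge with its tip at crop (365,230), in front of the lens at (349,368), matching the computed focus. One small correction down, then settle.

Request:
send_rows(
  increments=[
    {"turn": [0,0,0],"slide": [0,0,-0.0125],"gripper": 0},
    {"turn": [0,0,0],"slide": [0,0,0],"gripper": 0},
    {"turn": [0,0,0],"slide": [0,0,0],"gripper": 0},
    {"turn": [0,0,0],"slide": [0,0,0],"gripper": 0},
    {"turn": [0,0,0],"slide": [0,0,0],"gripper": 0},
    {"turn": [0,0,0],"slide": [0,0,0],"gripper": 0},
    {"turn": [0,0,0],"slide": [0,0,0],"gripper": 0},
    {"turn": [0,0,0],"slide": [0,0,0],"gripper": 0},
  ],
)

```text
time: 13.55
ee_pos: [679.9, -179.9, 124.5]
tool_rot: [-179.8, -0.1, 106.5]
ft_force: [-0.6, -0.6, -1.8]
grip_width: 9.9
grasp_force: 40.0
```

```bash
python3 - <<'E'
from h import *
st=ctrl.read_state(); o,d=rod(st); print((o+113*d).round(1),d.round(3),st['joint_velocities'].round(2)); print(ctrl.sign_off())
E
```

```text
[649.  -76.  129.1] [-0.285  0.959  0.002] [-0.02 -0.06  0.1   0.09  0.18  0.11]
the job is handed in; nothing more can be done
None
```

The gauge went into the barrel until its collar stopped (about 10 N), came right out, and is now held still and level with its tip about 1 mm from my estimate of the loupe's focus; the job is handed in, and no verdict came back.

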